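# Ready the four-way catch canister at the chute

## Robot

A 7-joint arm with a two-finger parallel gripper is mounted at the origin on the work surface. World frame = base frame: x ahead of the robot, y to its left, z up, the work surface at z = 0. Lengths are in m, angles in rad, forces in N, time in s.
With the tool pointing down it reaches from about 0.425 to 0.925 m from the base axis. Payload 6.8 kg.
Tool frame: the origin (TCP) lies midway between the tips of the shut fingers; the grasp point (between the pads) lies 19 mm behind it; z points along the fingers, y is the line along which they close (so a half turn about z gives the same grasp; the last joint's range is limited). The gripper opens to 85 mm and grips with 20 to 120 N. Pads are 22 mm wide; open, the fingers measure 114 mm over their backs; the gripper's body (76 mm by 85 mm) begins 54 mm behind the grasp point. The pads swing forward as they close: fully open they stand 13 mm farther back than shut.
Start: joints at [-1.441, 0.477, 0.022, 1.555, -0.011, 1.109, -0.083], TCP at [0.159, 0.656, 0.209] pointing down, gripper open.
Joint ranges: [-2.96, 2.96], [-0.34, 2.1], [-1.41, 1.46], [0.24, 2.44], [-1.37, 4.51], [0.17, 1.92], [-2.96, 2.96]. Speed limits (rad/s): [2.39, 2.39, 3.14, 3.14, 3.14, 3.14, 3.14].

## Interface

Orientations are given as a rotation vector (axis times angle).
In Python, from bench import r gives the robot as it stands. The module is installed in compiled form; this text tells all that it offers.
- The arm moves only by the tool apply_moves, never from a script. Its argument "rows" is a list of rows, each a list of 6 numbers: the shift along the tool's x, y, z scaled (see below), then the turn, a rotation vector about the tool's x, y, z scaled (see below). A call has 1 to 5 rows; each row is the pose to reach, as a shift and turn from the pose commanded when the call began, along the tool's axes at that moment; what a row does not reach only later rows make up. The controller multiplies each number of a shift by 0.25 m and each number of a turn by 90 degrees. A row lasts 1/8 s, in which the tool goes at most 62.5 mm and 10.7 degrees, less where a joint would pass 70% of its speed; a pose out of reach is approached as far as the arm can. A call with a number of a shift or a turn outside -1 to 1 is refused whole. A call with a gripper value outside its range is refused whole. "claw" is the opening, from 0 (shut) to 1 (fully open), set as the call begins (left out, the last holds). The fingers move at their own pace and stop on an object; "newtons" is the grip in N (left out, the last holds). Time passes only in rows, so rows that repeat a pose let the fingers close. It gives the time, the measured TCP pose, the force, the opening and the grip force at its end, in the units of the state.
- r.get_obs(): the state, without advancing time (a new reading comes with each control period).
- r.grab_frame(name): name is "scene" or "side" or "wrist"; returns a dict with "pixels" (420x560x3 uint8, red, green, blue), "intrinsics" (3x3 intrinsics, pixels), "dist" ([k1, k2, p1, p2, k3] as OpenCV has them; the pictures are not rectified), "eye" and "attitude" of the camera in the world. Camera axes: x right, y up, looking along -z (the intrinsics and any distortion apply to the point x, -y, -z); pixel columns grow to the right and rows downward; lengths in m; the calibration is good to about 2 mm. A picture is of the moment at which its call begins. There is no depth.
- r.hand_in(): hands the job in; it is judged then, once.
Trained networks look in a picture, given as the dict that the camera call returned (one of the last four; its "shot" number tells which), for a name from the list of things; names that differ only in an ending like _2 or _b are one class to them, and where a whole thing is asked for, a point or a joint stands for the part that bears it (a point fixed in the world has none). Each returns a list of dicts, best first, with "conf" (0 to 1); they miss things now and then, are a little off and sometimes report something else, mostly with a low value. They report only what shows in the picture. A call takes as long as a camera call. They do not tell look-alikes from the thing itself.
- r.search_frame(picture, thing): "rect" ([left, top, width, height] in pixels, round what is visible of it).
- r.outline_of(picture, thing): "pixels" (420x560 bool, what is visible of it) and "rect" ([left, top, width, height] in pixels, round what is visible of it).
- r.landmark_of(picture, thing): "point" ([column, row] in pixels: a listed point, or the origin of a listed thing).
The state is a dict: "clock": time; "joints": joint angles; "qvel": joint speeds; "tau": joint torques, N m; "tcp_pos": TCP position; "orientation": TCP orientation; "contact_force": force on the tool from outside, world axes, zero at the start; "moment": the same for the moment, N m; "grip_width": finger opening in m; "gripper_force": force on a finger pad.
Only numpy, scipy, OpenCV 4.12 (cv2) and the standard library are available. Lean on these libraries where they do the work, as an engineer would, in place of code of your own. Each camera call takes 0.05 s, during which the arm holds its last target. There are 200 camera calls.

## Task

Carry the white square canister, holding it by its body and not by its dial cap, and without dropping it set it upright and fully down in the square tin nest at the foot of the wooden chute, with its red corner towards the chute. Let go, then take the cap by its orange grip bar and turn it until the opening in the black cap lies squarely over the red compartment; leave the brass tray, the tweezer case and the glass prism where they are.

Things in the scene. Friction and masses are not known exactly. Their poses are not given: they have to be found in the camera images.
- canister_center (a point): Centre (half-way up) of the loose canister: an upright white box, 60 x 60 mm across its flats, 100 mm high, 0.2 to 0.45 kg, with a turning cap on top. z is up; x runs level through the red corner, so the flat sides face 45 degrees either side of x and y. Corner posts: red (+x), yellow (+y), blue (-x), green (-y); behind each corner is a compartment lined in its colour.
- red_corner (a point): Point at the top of the canister's red corner, 40 mm from the canister's axis, at the height of the body top.
- dial_grip (a point): Point on the canister's axis in the cap's orange grip bar, 14 mm above the body top. The bar is 12 mm thick (along this point's x), 44 mm long (y), its top 24 mm above the body top. The cap is a black 52 mm disc, its upper face 3 mm above the body top; its opening, a 76 degree sector cut-out, is centred on this point's +x. Cap and bar turn together about the upright axis.
- opening (a point): Middle of the opening in the cap, 18 mm from the canister's axis.
- dial (a joint): Turn of the cap relative to the canister in rad, growing counter-clockwise seen from above. 0: opening squarely over the red compartment (cap x along canister x). Range -0.5 to 2.4; it starts at 0.8 to 1.9. Turns against about 0.04 N m of friction and stays where it is left.
- station: The fixed pine base with nest, chute and zinc-lined board; origin on the table under the nest's centre, z up, x level from the nest towards the chute. The chute's lip is 60 mm from the nest's axis, its side walls up to 145 mm above the table there; beyond it, along +x, chute and board (240 mm wide) rise to about 280 mm at 420 mm from the nest.
- nest_floor (a point): Middle of the nest's floor, 8 mm above the table, where the middle of the canister's underside belongs. The nest is a square tin pocket, 66 mm wide inside, walls 4 mm thick, rim 34 mm above the table, turned so that one corner (with a red tab) points along the station's +x to the chute.
- nest_corner (a point): Where the point red_corner belongs when the canister is home: 40 mm from the nest's axis towards the chute, 108 mm above the table.
- tray: Oval brass tray, 150 x 100 mm (x, y), 14 mm high; origin at the middle of its underside. Leave alone.
- tweezer_case: Flat blue and clear plastic tweezer case, 125 x 30 mm (x, y), 17 mm high; origin at the middle of its underside. Leave alone.
- prism: Glass prism paperweight, 90 mm long (x), 40 mm wide, 35 mm high; origin at the middle of its underside. Leave alone.
Things that resemble listed ones, but are neither listed nor needed, are in the scene too. There is more than one size of the part that bears canister_center; the job needs the larger.

How it is judged:
On the way, in this order (a step that is already met when the one before it is completed fails the run):
1. the canister stands released in the nest, fully down, red corner towards the chute (horizontal distance between red_corner and nest_corner below 0.009 m and horizontal distance between canister_center and nest_floor below 0.007 m and height (world z) of canister_center below 0.061 m and angle between canister_center's own z axis and vertical below 0.08 rad and contact force between the fingers and canister below 0.2 N), for 0.2 s.
2. the cap's opening is turned over the red compartment (value of joint dial between -0.14 and 0.14 rad), for 0.2 s.
At the end, for the whole second after the job is handed in: The canister is at rest upright (within 0.08 rad) and fully down in the nest (within 3 mm), its axis within 7 mm of the nest's and its red corner within 9 mm of its place at the chute corner, and the cap's opening is within 0.14 rad (8 degrees) of squarely over the red compartment (all of step 2 and horizontal distance between red_corner and nest_corner below 0.009 m and horizontal distance between canister_center and nest_floor below 0.007 m and height (world z) of canister_center below 0.061 m and angle between canister_center's own z axis and vertical below 0.08 rad and linear speed of canister below 0.02 m/s); the robot touches nothing.
It fails at once if the canister is lifted or carried by its dial cap (contact force between the fingers and dial above 1 N and height (world z) of canister_center above 0.08 m).
It fails at once if the canister is let go of or tossed from more than 40 mm above the nest's floor (contact force between the fingers and canister below 0.05 N and height (world z) of canister_center above 0.1 m).
It fails at once if the canister is tipped over (angle between canister_center's own z axis and vertical above 0.6 rad).
It fails at once if the brass tray, the tweezer case or the glass prism is shifted more than 30 mm (distance of any of tray, tweezer_case, prism from where it was at the start of the episode above 0.03 m).
It also fails if it takes over 51 s, if anything falls off the work surface, if the arm or the gripper's body presses on something with over 40 N, if the wrist force passes 120 N, or if a joint passes its speed limit or range.

## Working session

There is one attempt and no reset: what is moved stays moved. The work goes in short steps, Python scripts to look and compute and a tool call to move; the robot and the scene stay as the last step left them, time stands still between calls to the robot, and variables do not carry over. Pictures are saved under pics/ and viewed, at most 10 in all, crops included, and the job is handed in when it is done.

Besides the shell and the picture viewer there is one more tool, called after "Emit:" by a JSON object that holds its "name" and its "arguments". apply_moves: Moves the arm, as the interface text tells. Its arguments: {"type":"object","properties":{"rows":{"type":"array","items":{"type":"array","items":{"type":"number"}}},"claw":{"type":"number"},"newtons":{"type":"number"}},"required":["rows"]}

```bash
mkdir -p pics; cat > h.py <<'E'
import numpy as np, cv2
from scipy.spatial.transform import Rotation as R
from bench import r
def att(f):
    a=np.array(f["attitude"],float)
    return a if a.shape==(3,3) else R.from_rotvec(a).as_matrix()
def ray(f,px):
    u=cv2.undistortPoints(np.array([[px]],float),np.array(f["intrinsics"]),np.array(f["dist"]))[0,0]
    return np.array(f["eye"]),att(f)@np.array([u[0],-u[1],-1.])
def at_z(f,px,z):
    e,d=ray(f,px); return e+d*(z-e[2])/d[2]
def proj(f,P):
    c=(np.atleast_2d(P)-np.array(f["eye"]))@att(f); c=c*[1,-1,-1]
    return cv2.projectPoints(c,np.zeros(3),np.zeros(3),np.array(f["intrinsics"]),np.array(f["dist"]))[0][:,0]
def tri(obs):
    A=np.zeros((3,3));b=np.zeros(3)
    for f,px in obs:
        e,d=ray(f,px);d/=np.linalg.norm(d);M=np.eye(3)-np.outer(d,d);A+=M;b+=M@e
    return np.linalg.solve(A,b)
def save(f,n): cv2.imwrite("pics/"+n,f["pixels"][:,:,::-1])
E
python3 - <<'E'
from h import *
np.set_printoptions(precision=4,suppress=True)
for n in ["scene","side"]:
    f=r.grab_frame(n); save(f,n+"0.png")
    print(n,f["eye"],f["attitude"])
    for t in ["canister_center","red_corner","dial_grip","opening","nest_floor","nest_corner","station","tray","tweezer_case","prism"]:
        print(t,[(np.round(d["point"]).tolist(),round(d["conf"],2)) for d in r.landmark_of(f,t)[:4]])
    print([(np.round(d["rect"]).tolist(),round(d["conf"],2)) for d in r.search_frame(f,"canister_center")])
print(r.get_obs())
E
```

```text
scene [1.0748 0.2321 0.6221] [0.5141 0.9263 1.9536]
canister_center [([224.0, 176.0], 0.88), ([244.0, 162.0], 0.81)]
red_corner [([240.0, 160.0], 0.91), ([253.0, 306.0], 0.67), ([226.0, 144.0], 0.55)]
dial_grip [([226.0, 158.0], 0.73), ([238.0, 146.0], 0.4)]
opening [([219.0, 153.0], 0.94), ([231.0, 147.0], 0.54), ([305.0, 200.0], 0.21)]
nest_floor [([361.0, 283.0], 0.96)]
nest_corner [([390.0, 251.0], 0.67)]
station [([362.0, 281.0], 0.79), ([389.0, 253.0], 0.54)]
tray [([196.0, 262.0], 0.95)]
tweezer_case [([304.0, 199.0], 0.82)]
prism [([254.0, 306.0], 0.6)]
[([203.0, 147.0, 40.0, 60.0], 0.73), ([231.0, 142.0, 21.0, 34.0], 0.64)]
side [ 0.1578 -0.5355  0.452 ] [ 0.9219 -0.3383 -0.6432]
canister_center [([335.0, 300.0], 0.77), ([291.0, 359.0], 0.72), ([378.0, 243.0], 0.3)]
red_corner [([304.0, 269.0], 0.8), ([314.0, 355.0], 0.8), ([326.0, 193.0], 0.28)]
dial_grip [([342.0, 264.0], 0.58), ([296.0, 341.0], 0.57)]
opening [([302.0, 350.0], 0.74), ([334.0, 275.0], 0.73)]
nest_floor [([235.0, 190.0], 0.81)]
nest_corner [([223.0, 142.0], 0.59)]
station [([233.0, 193.0], 0.84), ([223.0, 142.0], 0.22)]
tray [([377.0, 242.0], 0.68)]
tweezer_case [([220.0, 289.0], 0.65)]
prism [([327.0, 196.0], 0.93)]
[([305.0, 253.0, 65.0, 92.0], 0.72), ([272.0, 328.0, 42.0, 66.0], 0.57)]
{'clock': 1.2, 'joints': array([-1.4411,  0.477 ,  0.0224,  1.5554, -0.0115,  1.1093, -0.0831]), 'qvel': array([ 0.0011,  0.0003,  0.    , -0.0001,  0.0009,  0.0009, -0.0006]), 'tau': array([ -0.0001, -59.6309,   1.6062, -28.1558,   0.0124,   0.0012,
        -0.    ]), 'tcp_pos': array([0.159 , 0.656 , 0.2091]), 'orientation': array([ 0.3726,  3.1194, -0.    ]), 'contact_force': array([-0.4025, -0.2999,  0.1241]), 'moment': array([-0.0078,  0.0402,  0.0081]), 'gripper_force': 0.0, 'grip_width': 0.0854150880174192}
```

View pics/scene0.png

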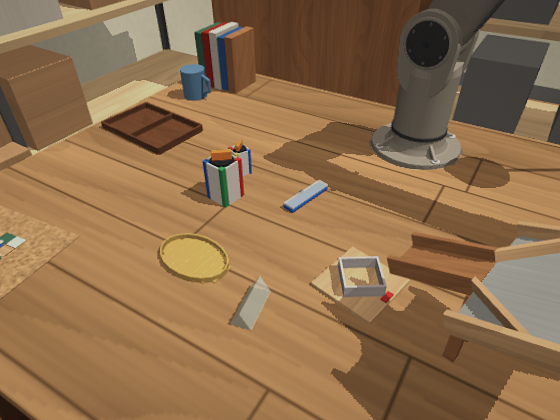

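View pics/side0.png

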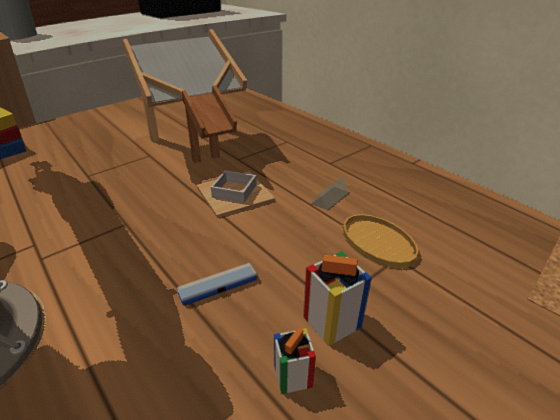

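The scene holds two canisters. The large one is at scene (224,176) and side (335,300). The small look-alike is at scene (241,160) and side (293,360). By the description I choose the large one. The nest is at scene (361,280) and side (235,188). Next I'll fit poses and check the choice in a crop.

```bash
cat >> h.py <<'E'
from scipy.optimize import least_squares
CAN={"canister_center":(0,0,.05),"red_corner":(.04,0,.1)}
STA={"nest_floor":(0,0,.008),"nest_corner":(.04,0,.108),"station":(0,0,0.)}
def fit(obs,x0):  # obs: (frame, local pt, px); planar pose x,y,yaw
    def res(p):
        o=[]
        for f,l,px in obs:
            c,s=np.cos(p[2]),np.sin(p[2])
            o+=list(proj(f,[p[0]+c*l[0]-s*l[1],p[1]+s*l[0]+c*l[1],l[2]])[0]-px)
        return np.array(o)
    q=min((least_squares(res,[x0[0],x0[1],a],loss="soft_l1",f_scale=2) for a in np.arange(-3,3,1.5)),key=lambda q:q.cost)
    return q.x,res(q.x).round(1)
E
python3 - <<'E'
from h import *
np.set_printoptions(precision=4,suppress=True)
fs=[r.grab_frame("scene"),r.grab_frame("side")]
pts={0:{"c":(224,176),"n":(361,283)},1:{"c":(335,300),"n":(235,190)}}
oc=[];on=[];ext={}
for i,f in enumerate(fs):
    for t,l in CAN.items():
        L=r.landmark_of(f,t)
        L=[d for d in L if np.hypot(*(np.array(d["point"])-pts[i]["c"]))<48]
        if L:
            d=min(L,key=lambda d:np.hypot(*(np.array(d["point"])-((240,160) if i==0 else (304,269))))) if t=="red_corner" else L[0]
            oc.append((f,l,np.array(d["point"])));print(i,t,d["point"])
    for t in("dial_grip","opening"):
        L=[d for d in r.landmark_of(f,t) if np.hypot(*(np.array(d["point"])-pts[i]["c"]))<48]
        ext.setdefault(t,[]).append((f,[d["point"] for d in L]))
    for t,l in STA.items():
        L=r.landmark_of(f,t)
        if L: on.append((f,l,np.array(L[0]["point"])))
x0=tri([(f,pts[i]["c"]) for i,f in enumerate(fs)])
n0=tri([(f,pts[i]["n"]) for i,f in enumerate(fs)])
print("tri",x0,n0)
pc,e=fit(oc,x0);print("can",pc,np.degrees(pc[2]),e)
pn,e=fit(on,n0);print("nest",pn,np.degrees(pn[2]),e)
for t,z in(("dial_grip",.114),("opening",.103)):
    for f,L in ext[t]:
        for p in L: print(t,p,at_z(f,p,z))
for t in("tray","tweezer_case","prism"):
    print(t,[at_z(f,d["point"],0) for f in fs for d in r.landmark_of(f,t)[:1]])
a=cv2.resize(fs[0]["pixels"][130:220,180:280],None,fx=4,fy=4,interpolation=2);b=cv2.resize(fs[1]["pixels"][240:400,260:380],(270,360),interpolation=2)
def drw(f):
    im=f["pixels"].copy();return im
cv2.imwrite("pics/crop.png",np.hstack([a,b])[:,:,::-1])
E
```

```text
0 canister_center [224.2, 176.9]
0 red_corner [238.2, 160.3]
1 canister_center [338.7, 299.5]
1 red_corner [308.5, 271.1]
tri [ 0.4433 -0.31    0.0531] [0.5392 0.0733 0.0069]
can [ 0.4481 -0.3102 -3.9882] -228.5089326817674 [-1.8  1.2  0.2 -2.6 -2.   0.3  0.8 -0.6]
nest [ 0.533   0.0736 -4.9983] -286.38379013138393 [-1.   0.4 -1.2 -1.5  0.4  1.8 -1.1  0.9 -0.3 -2.5 -0.5 -1.1]
dial_grip [225.0, 157.1] [ 0.452  -0.2928  0.114 ]
dial_grip [240.3, 145.0] [ 0.3937 -0.2939  0.114 ]
dial_grip [337.1, 264.8] [ 0.4453 -0.3058  0.114 ]
opening [217.3, 154.6] [ 0.4391 -0.3251  0.103 ]
opening [338.5, 278.3] [ 0.4378 -0.3166  0.103 ]
tray [array([ 0.6481, -0.2333,  0.    ]), array([ 0.6452, -0.2388,  0.    ])]
tweezer_case [array([ 0.3727, -0.1342,  0.    ]), array([ 0.3621, -0.1487,  0.    ])]
prism [array([ 0.6789, -0.0682,  0.    ])]
```

View pics/crop.png

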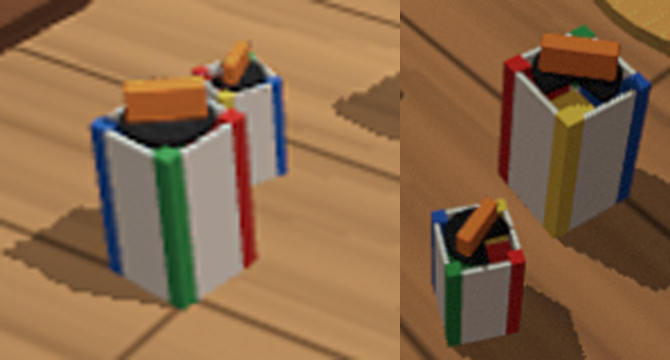

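The crop shows the large canister with its blue, green and red posts, and the small look-alike behind it at scene (241,160). The choice holds. I'll write the move helper now.

```bash
cat >> h.py <<'E'
def rows(P,yaw,P0=None,R0=None,show=True):
    """row numbers from the present pose to P (tcp) pointing down, tool y at world yaw (deg)"""
    s=r.get_obs(); P0=s["tcp_pos"] if P0 is None else np.array(P0)
    R0=R.from_rotvec(s["orientation"]).as_matrix() if R0 is None else R0
    a=np.radians(yaw); y=np.array([np.cos(a),np.sin(a),0]); z=np.array([0,0,-1.]); Rt=np.c_[np.cross(y,z),y,z]
    v=np.r_[R0.T@(np.array(P)-P0)/.25, R.from_matrix(R0.T@Rt).as_rotvec()/(np.pi/2)]
    print(np.round(v,4).tolist(), "n>=",np.linalg.norm(v[:3])*.25/.0625, np.linalg.norm(v[3:])*90/10.7); return v
def st():
    s=r.get_obs(); M=R.from_rotvec(s["orientation"]).as_matrix()
    print("t%.2f"%s["clock"],s["tcp_pos"].round(4),"yawY %.1f"%np.degrees(np.arctan2(M[1,1],M[0,1])),"zax",M[:,2].round(3),"j",s["joints"].round(2),"F",s["contact_force"].round(1),"w %.4f g %.1f"%(s["grip_width"],s["gripper_force"]))
E
python3 - <<'E'
from h import *
fs=[r.grab_frame("scene"),r.grab_frame("side")]
print("small",tri([(fs[0],(243,160)),(fs[1],(292,359))]))
st(); rows((.3,.4,.25),40); rows((.43,.15,.25),10)
E
```

```text
small [ 0.34516355 -0.3302952   0.03499262]
t2.40 [0.159  0.656  0.2091] yawY 76.4 zax [-0. -0. -1.] j [-1.44  0.48  0.02  1.56 -0.01  1.11 -0.08] F [-0.5 -0.3  0.7] w 0.0860 g 0.0
[-0.7893, -0.8624, -0.1635, -0.0, -0.0, 0.4041] n>= 4.721805995368219 3.3993498108407394
[-1.5303, -1.7117, -0.1635, -0.0, 0.0, 0.7375] n>= 9.20736456928295 6.203088128006732
```

Emit:
{"name": "apply_moves", "arguments": {"rows": [[-0.79,-0.86,-0.16,0,0,0],[-0.79,-0.86,-0.16,0,0,0],[-0.79,-0.86,-0.16,0,0,0],[-0.79,-0.86,-0.16,0,0,0],[-0.79,-0.86,-0.16,0,0,0]], "claw": 1}}

```text
clock: 3.02
tcp_pos: [0.3018, 0.3979, 0.2497]
orientation: [0.376, 3.118, 0.001]
contact_force: [0.6, 1.4, -0.2]
grip_width: 0.0855
gripper_force: 0.0
```

```bash
python3 -c "
from h import *
st(); rows((.44,.16,.25),80); rows((.47,-.08,.25),82)"
```

```text
t3.02 [0.3018 0.3979 0.2497] yawY 76.2 zax [ 0.001  0.    -1.   ] j [-1.14  0.14  0.11  1.92 -0.02  1.07  0.3 ] F [ 0.6  1.4 -0.2] w 0.0855 g 0.0
[-0.7632, -0.793, -0.0012, 0.0004, 0.0003, -0.0418] n>= 4.4022448861265975 0.3515708369430813
[-1.1081, -1.6969, -0.0016, 0.0004, 0.0003, -0.064] n>= 8.106505730855046 0.5384784912743036
```

Emit:
{"name": "apply_moves", "arguments": {"rows": [[-0.76,-0.79,0,0,0,-0.04],[-0.76,-0.79,0,0,0,-0.04],[-0.76,-0.79,0,0,0,-0.04],[-0.76,-0.79,0,0,0,-0.04],[-0.76,-0.79,0,0,0,-0.04]]}}

```text
clock: 3.65
tcp_pos: [0.44, 0.16, 0.2495]
orientation: [0.283, 3.128, 0.0]
contact_force: [0.1, 0.9, 0.2]
grip_width: 0.0853
gripper_force: 0.0
```

```bash
python3 -c "
from h import *
f=r.grab_frame('wrist');save(f,'w1.png')
print(f['eye'],f['attitude'])
on=[(f,l,np.array(r.landmark_of(f,t)[0]['point'])) for t,l in STA.items() if r.landmark_of(f,t)]
if len(on)>1: print([o[2] for o in on],fit(on,(.533,.0736)))
st(); rows((.47,-.08,.25),84)"
```

```text
[0.36772497 0.1731067  0.41470099] [-0.24033471 -0.20004676  1.37915957]
[array([225.8, 262.4]), array([254.2, 307.4]), array([225.8, 260.3])] (array([0.53381782, 0.07326557, 1.38187257]), array([ 0.2,  0.3, -1. ,  0. ,  1.2, -0.3]))
t4.00 [0.4378 0.1652 0.2491] yawY 80.1 zax [-0.  0. -1.] j [-0.81  0.08  0.33  2.   -0.03  1.06  0.94] F [-0.2 -0.3  0.7] w 0.0855 g 0.0
[-0.2952, -0.9443, -0.004, 0.0001, -0.0002, -0.0431] n>= 3.957481395954918 0.36239489240409467
```

View pics/w1.png

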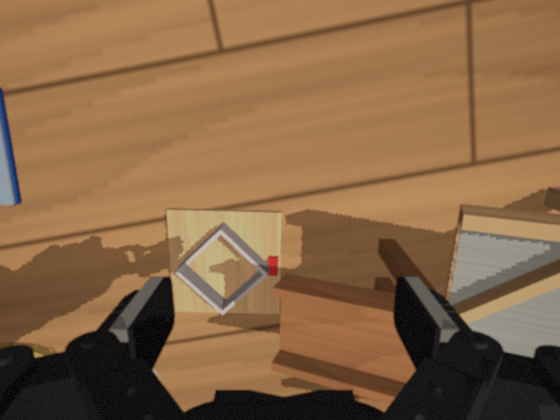

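The wrist view shows the nest. Its rim corners are at left (176,270), top (222,224), right with the red tab (268,268) and bottom (223,314), and the chute lies to the right.

Emit:
{"name": "apply_moves", "arguments": {"rows": [[-0.29,-0.95,0,0,0,-0.04],[-0.29,-0.95,0,0,0,-0.04],[-0.29,-0.95,0,0,0,-0.04],[-0.29,-0.95,0,0,0,-0.04],[-0.29,-0.95,0,0,0,-0.04]]}}

```text
clock: 4.62
tcp_pos: [0.4684, -0.0865, 0.2494]
orientation: [0.186, 3.135, -0.002]
contact_force: [-0.0, 1.2, 0.2]
grip_width: 0.0852
gripper_force: 0.0
```

```bash
python3 -c "
from h import *
st()
class F(dict):pass
f=r.grab_frame('wrist'); 
g=dict(f);g['eye']=np.array([0.36772497,0.1731067,0.41470099]);g['attitude']=np.array([-0.24033471,-0.20004676,1.37915957])
q=[at_z(g,p,.034)[:2] for p in((176,270),(222,224),(268,268),(223,314))]
print(np.round(q,4),np.mean(q,0),np.degrees(np.arctan2(*(q[2]-q[0])[::-1])),np.degrees(np.arctan2(*(q[1]-q[3])[::-1])))
st(); rows((.448,-.235,.25),86)"
```

```text
t4.62 [ 0.4684 -0.0865  0.2494] yawY 83.2 zax [ 0.001 -0.001 -1.   ] j [-0.48  0.1   0.58  2.   -0.06  1.06  1.58] F [-0.   1.2  0.2] w 0.0852 g 0.0
[[0.5217 0.0231]
 [0.4785 0.0855]
 [0.5379 0.1242]
 [0.5853 0.062 ]] [0.5308482  0.07367433] 80.9235210044926 167.56578543803082
t4.67 [ 0.4685 -0.0835  0.2491] yawY 83.4 zax [ 0. -0. -1.] j [-0.48  0.1   0.58  2.   -0.06  1.06  1.58] F [ 0.3  0.3 -0.8] w 0.0855 g 0.0
[0.0119, -0.6113, -0.0034, -0.0001, 0.0001, -0.0287] n>= 2.445547412804952 0.24171762975732383
```

Emit:
{"name": "apply_moves", "arguments": {"rows": [[0.01,-0.61,0,0,0,-0.03],[0.01,-0.61,0,0,0,-0.03],[0.01,-0.61,0,0,0,-0.03],[0.01,-0.61,0,0,0,-0.03],[0.01,-0.61,0,0,0,-0.03]]}}

```text
clock: 5.3
tcp_pos: [0.4498, -0.2314, 0.2488]
orientation: [-0.097, -3.14, -0.002]
contact_force: [0.8, 0.2, -0.8]
grip_width: 0.0855
gripper_force: 0.0
```

```bash
python3 -c "
from h import *
f=r.grab_frame('wrist');save(f,'w2.png')
np.set_printoptions(precision=4,suppress=True)
for t,z in(('canister_center',.05),('red_corner',.1),('dial_grip',.114),('opening',.103)):
  for d in r.landmark_of(f,t): print(t,d['point'],round(d['conf'],2),at_z(f,d['point'],z))
st()
np.savez('w2.npz',e=f['eye'],a=f['attitude'],K=f['intrinsics'],d=f['dist'])"
```

```text
canister_center [169.2, 79.2] 0.78 [ 0.3493 -0.3301  0.05  ]
canister_center [366.5, 80.4] 0.7 [ 0.3615 -0.1495  0.05  ]
red_corner [131.1, 88.3] 0.81 [ 0.3581 -0.3471  0.1   ]
red_corner [230.2, 164.1] 0.68 [ 0.423  -0.2748  0.1   ]
red_corner [191.6, 197.4] 0.64 [ 0.4497 -0.3111  0.1   ]
dial_grip [190.5, 197.3] 0.87 [ 0.4464 -0.3082  0.114 ]
dial_grip [152.2, 72.0] 0.56 [ 0.3484 -0.3239  0.114 ]
opening [143.9, 78.7] 0.68 [ 0.3518 -0.3347  0.103 ]
opening [179.4, 183.1] 0.55 [ 0.436  -0.3189  0.103 ]
t5.55 [ 0.4493 -0.2327  0.249 ] yawY 86.4 zax [-0.  0. -1.] j [-0.25  0.17  0.69  1.94 -0.13  1.07  2.  ] F [-0.3  0.1  0.8] w 0.0854 g 0.0
```

View pics/w2.png

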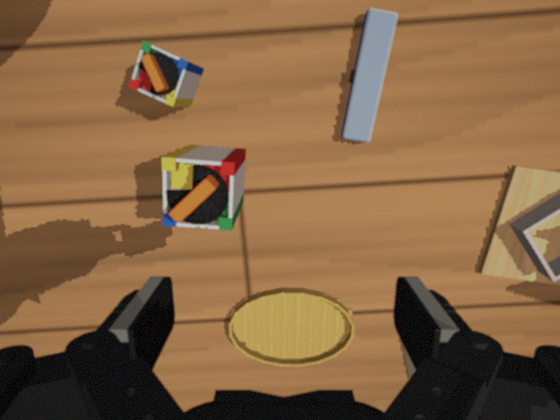

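The wrist view shows the large canister top with yellow (163,162), red (234,163), green (232,228) and blue (165,226). The orange bar runs from (170,218) to (215,182). The small one is at (165,75).

```bash
python3 -c "
from h import *
z=np.load('w2.npz');f=dict(eye=z['e'],attitude=z['a'],intrinsics=z['K'],dist=z['d'])
im=cv2.imread('pics/w2.png').astype(int)
q=[at_z(f,p,.1)[:2] for p in((234,163),(163,162),(165,226),(232,228))]
print(np.round(q,4),np.mean(q,0),np.degrees(np.arctan2(*(q[0]-q[2])[::-1])),np.degrees(np.arctan2(*(q[1]-q[3])[::-1]))-90)
hsv=cv2.cvtColor(im.astype('uint8'),cv2.COLOR_BGR2HSV)
m=((hsv[:,:,0]>5)&(hsv[:,:,0]<17)&(hsv[:,:,1]>190)&(hsv[:,:,2]>120)).astype('uint8')
m[:150]=0;m[240:]=0;m[:,:150]=0;m[:,250:]=0
y,x=np.nonzero(m);print(len(x),x.min(),x.max(),y.min(),y.max())
b=cv2.minAreaRect(np.c_[x,y].astype('float32'));bp=cv2.boxPoints(b);print(b)
W=np.array([at_z(f,p,.124)[:2] for p in bp]);print(W.round(4),W.mean(0))
for i in range(2):
  d=W[i+1]-W[i];print(np.hypot(*d),np.degrees(np.arctan2(d[1],d[0])))
rows((.448,-.31,.16),86)"
```

```text
[[ 0.4223 -0.2715]
 [ 0.4178 -0.331 ]
 [ 0.4742 -0.3379]
 [ 0.4797 -0.279 ]] [ 0.4485028 -0.3048656] 127.9863379337319 -230.02487819622107
112 173 217 176 218
((196.28956604003906, 196.36541748046875), (15.792342185974121, 49.840789794921875), 46.63658142089844)
[[ 0.4517 -0.3209]
 [ 0.4258 -0.2885]
 [ 0.4355 -0.281 ]
 [ 0.4619 -0.3135]] [ 0.44374855 -0.30099407]
0.041477495231124865 128.65269278185312
0.012213103800756533 37.6820885065899
[-0.0141, -0.3092, 0.356, 0.0003, -0.0, 0.0044] n>= 1.8870253564235344 0.03748674211100897
```

```bash
python3 -c "
from h import *
rows((.448,-.307,.14),84);rows((.448,-.307,.06),84)"
```

```text
[-0.0134, -0.2973, 0.436, 0.0003, -0.0, 0.0267] n>= 2.1114969890805666 0.2243421595188684
[-0.0134, -0.2974, 0.756, 0.0003, -0.0, 0.0267] n>= 3.2500175631781016 0.2243421595188684
```

Emit:
{"name": "apply_moves", "arguments": {"rows": [[-0.013,-0.3,0.2,0,0,0.027],[-0.013,-0.3,0.3,0,0,0.027],[-0.013,-0.3,0.38,0,0,0.027],[-0.013,-0.3,0.44,0,0,0.027],[-0.013,-0.3,0.44,0,0,0.027]]}}

```text
clock: 6.18
tcp_pos: [0.4471, -0.308, 0.1384]
orientation: [-0.167, -3.136, -0.001]
contact_force: [-0.0, -0.8, 0.4]
grip_width: 0.0855
gripper_force: 0.0
```

```bash
python3 -c "
from h import *
st();rows((.448,-.307,.06),84)"
```

```text
t6.17 [ 0.4471 -0.308   0.1384] yawY 83.9 zax [-0.001  0.001 -1.   ] j [-0.04  0.41  0.67  1.97 -0.33  0.87  2.27] F [-0.  -0.8  0.4] w 0.0855 g 0.0
[-0.0035, 0.0043, 0.3137, 0.0005, -0.001, -0.0011] n>= 1.2548179556849886 0.012893026423094858
```

Emit:
{"name": "apply_moves", "arguments": {"rows": [[0,0,0.1,0,0,0],[0,0,0.2,0,0,0],[0,0,0.28,0,0,0],[0,0,0.31,0,0,0],[0,0,0.31,0,0,0]]}}

```text
clock: 6.8
tcp_pos: [0.4478, -0.3089, 0.0621]
orientation: [0.168, 3.136, -0.0]
contact_force: [-0.3, 0.0, 0.2]
grip_width: 0.0851
gripper_force: 0.0
```

Emit:
{"name": "apply_moves", "arguments": {"rows": [[0,0,0,0,0,0],[0,0,0,0,0,0],[0,0,0,0,0,0],[0,0,0,0,0,0],[0,0,0,0,0,0]], "claw": 0, "newtons": 40}}

```text
clock: 7.42
tcp_pos: [0.4481, -0.3089, 0.0629]
orientation: [0.169, 3.135, 0.001]
contact_force: [-0.9, 2.2, 7.9]
grip_width: 0.0586
gripper_force: 41.5
```

```bash
python3 -c "
from h import *
f=r.grab_frame('side');im=f['pixels'];cv2.imwrite('pics/s3.png',cv2.resize(im[150:400,220:450],None,fx=2.3,fy=2.3)[:,:,::-1])
st();rows((.448,-.307,.13),84)"
```

```text
t7.47 [ 0.4481 -0.3089  0.0629] yawY 83.8 zax [ 0.002  0.    -1.   ] j [ 0.04  0.52  0.59  2.02 -0.43  0.72  2.36] F [0.  2.1 7.9] w 0.0594 g 41.5
[0.0008, 0.0078, -0.2686, 0.0003, 0.0012, -0.0017] n>= 1.0748239610062096 0.017702620513710608
```

View pics/s3.png

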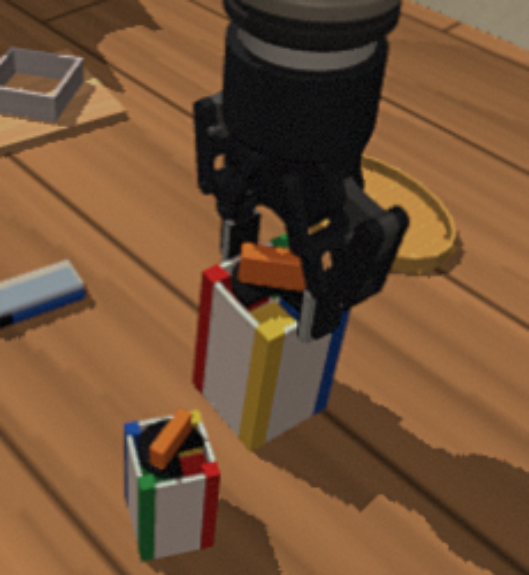

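The side view shows both pads on the body's opposite flats, just below the top edge and clear of the cap. Lifting now.

Emit:
{"name": "apply_moves", "arguments": {"rows": [[0,0,-0.04,0,0,0],[0,0,-0.12,0,0,0],[0,0,-0.2,0,0,0],[0,0,-0.26,0,0,0],[0,0,-0.28,0,0,0]], "claw": 0, "newtons": 50}}

```text
clock: 8.1
tcp_pos: [0.4476, -0.3092, 0.1326]
orientation: [0.169, 3.136, -0.001]
contact_force: [0.4, -0.1, -2.6]
grip_width: 0.0591
gripper_force: 55.2
```

```bash
python3 -c "
from h import *
st();rows((.47,-.11,.14),59);rows((.5325,.0735,.14),34.2)"
```

```text
t8.10 [ 0.4476 -0.3092  0.1326] yawY 83.8 zax [ 0.001 -0.    -1.   ] j [-0.03  0.42  0.67  1.98 -0.34  0.86  2.28] F [ 0.4 -0.1 -2.6] w 0.0591 g 55.2
[-0.0035, 0.8017, -0.0298, -0.0, 0.001, 0.2761] n>= 3.209222409857403 2.3219403417906137
[-0.1734, 1.5583, -0.0298, 0.0002, 0.001, 0.5516] n>= 6.272864863205379 4.639690165711395
```

Emit:
{"name": "apply_moves", "arguments": {"rows": [[0,0.1,-0.03,0,0,0.04],[0,0.28,-0.03,0,0,0.1],[0,0.48,-0.03,0,0,0.17],[0,0.68,-0.03,0,0,0.23],[0,0.8,-0.03,0,0,0.28]]}}

```text
clock: 8.72
tcp_pos: [0.4684, -0.1072, 0.1386]
orientation: [-0.848, -3.023, -0.001]
contact_force: [-0.3, -1.3, -2.6]
grip_width: 0.0586
gripper_force: 55.2
```

```bash
python3 -c "
from h import *
st();rows((.5325,.0735,.14),34.2)"
```

```text
t8.72 [ 0.4684 -0.1072  0.1386] yawY 58.7 zax [-0.001  0.001 -1.   ] j [-0.56  0.32  0.8   2.12 -0.31  0.83  1.44] F [-0.3 -1.3 -2.6] w 0.0586 g 55.2
[0.1573, 0.7506, -0.0052, -0.0001, -0.0009, 0.2717] n>= 3.0676941553359645 2.2850842155842477
```

Emit:
{"name": "apply_moves", "arguments": {"rows": [[0.04,0.2,-0.01,0,0,0.07],[0.08,0.4,-0.01,0,0,0.14],[0.12,0.58,-0.01,0,0,0.21],[0.15,0.7,-0.01,0,0,0.26],[0.157,0.75,-0.01,0,0,0.272]]}}

```text
clock: 9.35
tcp_pos: [0.5327, 0.0725, 0.141]
orientation: [-1.466, -2.778, 0.001]
contact_force: [-0.3, -0.7, -3.9]
grip_width: 0.0587
gripper_force: 55.2
```

Emit:
{"name": "apply_moves", "arguments": {"rows": [[0,0,0,0,0,0],[0,0,0,0,0,0]]}}

```text
clock: 9.6
tcp_pos: [0.5322, 0.0684, 0.1416]
orientation: [-1.473, -2.775, 0.001]
contact_force: [-0.5, 0.7, -2.4]
grip_width: 0.0586
gripper_force: 55.2
```

```bash
python3 -c "
from h import *
np.set_printoptions(precision=4,suppress=True)
fs=[r.grab_frame('scene'),r.grab_frame('side'),r.grab_frame('wrist')]
st();rows((.5325,.0735,.14),34.2)
h=r.get_obs()['tcp_pos'][2]-.0629
for f in fs:
  for t,z in(('canister_center',.05+h),('red_corner',.1+h),('dial_grip',.114+h),('nest_floor',.008),('nest_corner',.108)):
    L=r.landmark_of(f,t)
    for d in L[:3]:
      p=at_z(f,d['point'],z)
      if np.hypot(*(p[:2]-[.5325,.0735]))<.09: print(t,d['point'],round(d['conf'],2),p)
a=fs[0]['pixels'][170:330,300:460];b=fs[1]['pixels'][100:260,160:320]
cv2.imwrite('pics/p4.png',cv2.resize(np.hstack([a,b]),None,fx=2.5,fy=2.5)[:,:,::-1])
"
```

```text
t9.75 [0.5325 0.069  0.1417] yawY 34.1 zax [-0.  0. -1.] j [-0.9   0.44  0.85  1.99 -0.42  0.89  0.77] F [-0.5  0.2 -4. ] w 0.0586 g 55.2
[0.015, 0.0102, 0.0069, 0.0, -0.0001, -0.0016] n>= 0.07763082811953298 0.01360837572403771
canister_center [368.0, 227.3] 0.64 [0.5231 0.0658 0.1288]
red_corner [391.8, 218.4] 0.82 [0.5403 0.1062 0.1788]
dial_grip [374.4, 203.3] 0.79 [0.5361 0.0737 0.1928]
nest_floor [361.8, 283.3] 0.87 [0.539  0.0758 0.008 ]
nest_corner [389.2, 252.5] 0.67 [0.5406 0.1132 0.108 ]
nest_corner [391.4, 219.1] 0.52 [0.4571 0.0861 0.108 ]
canister_center [232.0, 141.9] 0.65 [0.5315 0.057  0.1288]
red_corner [219.1, 112.3] 0.6 [0.5311 0.0956 0.1788]
dial_grip [226.8, 107.4] 0.73 [0.5372 0.0757 0.1928]
nest_floor [234.5, 191.9] 0.93 [0.5334 0.0649 0.008 ]
red_corner [362.0, 232.7] 0.71 [0.5397 0.107  0.1788]
red_corner [277.0, 322.7] 0.3 [0.5348 0.0587 0.1788]
dial_grip [282.0, 322.4] 0.96 [0.5314 0.0674 0.1928]
nest_corner [346.0, 187.6] 0.78 [0.5437 0.1109 0.108 ]
```

View pics/p4.png

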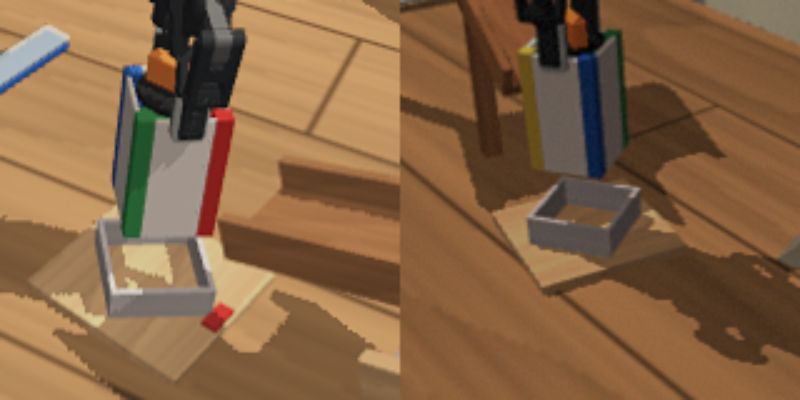

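Scene and side views show the canister upright over the nest with its red post towards the chute and tab. The side view suggests it is a few mm short in y. I'll correct that while lowering.

```bash
python3 -c "
from h import *
rows((.533,.073,.104),34.2)"
```

```text
[0.0079, 0.0065, 0.1503, -0.0, 0.0, -0.0003] n>= 0.602659894975136 0.002730728120011264
```

Emit:
{"name": "apply_moves", "arguments": {"rows": [[0.01,0.008,0.05,0,0,0],[0.01,0.008,0.1,0,0,0],[0.01,0.008,0.13,0,0,0],[0.01,0.008,0.145,0,0,0],[0.01,0.008,0.145,0,0,0]]}}

```text
clock: 11.12
tcp_pos: [0.5329, 0.0734, 0.1051]
orientation: [-1.471, -2.776, 0.001]
contact_force: [0.7, 0.2, -2.9]
grip_width: 0.0588
gripper_force: 55.2
```

```bash
python3 -c "
from h import *
np.set_printoptions(precision=4,suppress=True)
st()
fs=[r.grab_frame('side'),r.grab_frame('scene')]
st();fs.append(r.grab_frame('wrist'));st()
h=r.get_obs()['tcp_pos'][2]-.0629
# compare predicted nest rim / canister edges in pictures
c,s=np.cos(np.radians(79.2)),np.sin(np.radians(79.2))
out=[]
for f,(x,y) in zip(fs,((165,100),(300,170),(190,170))):
  k=4;im=cv2.resize(f['pixels'][y:y+150,x:x+130],None,fx=k,fy=k,interpolation=2)
  for hd,z,col in((.0523,.034,(0,255,0)),(.0467,.034,(0,255,255))):
    P=[(.533+hd*(c*a-s*b),.073+hd*(s*a+c*b),z) for a,b in((1,0),(0,1),(-1,0),(0,-1))]
    cv2.polylines(im,[((proj(f,P)-[x,y]+.5)*k).astype(int)],True,col,1)
  p=r.get_obs()['tcp_pos']
  for z in(h,h+.1):
    P=[(p[0]+.0424*(c*a-s*b),p[1]+.0424*(s*a+c*b),z) for a,b in((1,0),(0,1),(-1,0),(0,-1))]
    cv2.polylines(im,[((proj(f,P)-[x,y]+.5)*k).astype(int)],True,(255,0,255),1)
  out.append(im[:600,:520])
cv2.imwrite('pics/p5.png',cv2.resize(np.hstack(out),(800,308),interpolation=3)[:,:,::-1])
cv2.imwrite('pics/p5b.png',cv2.resize(np.hstack(out[:2]),(800,460),interpolation=3)[:,:,::-1])
"
```

```text
t11.12 [0.5329 0.0734 0.1051] yawY 34.1 zax [-0. -0. -1.] j [-0.87  0.49  0.8   2.02 -0.48  0.83  0.81] F [ 0.7  0.2 -2.9] w 0.0588 g 55.2
t11.22 [0.5333 0.0735 0.1056] yawY 34.2 zax [ 0.  0. -1.] j [-0.87  0.49  0.8   2.02 -0.48  0.83  0.81] F [-0.5  0.4 -3.2] w 0.0585 g 55.2
t11.28 [0.5333 0.0736 0.1057] yawY 34.2 zax [ 0.001  0.    -1.   ] j [-0.87  0.49  0.8   2.02 -0.48  0.83  0.81] F [ 0.1 -0.  -2.4] w 0.0589 g 55.2
```

View pics/p5b.png

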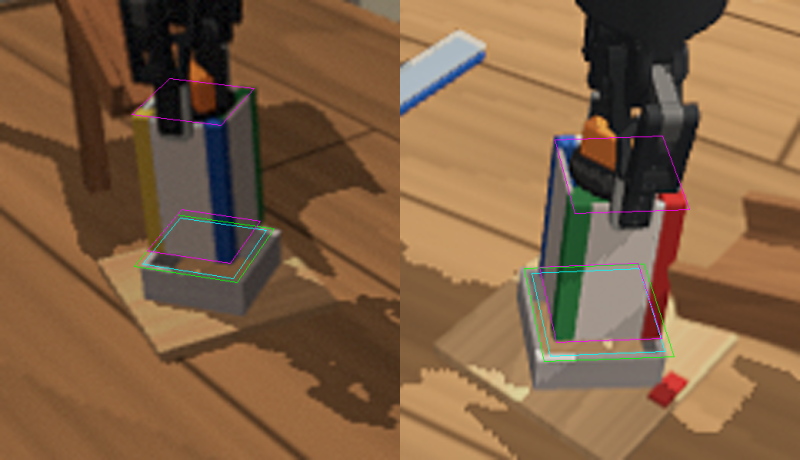

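The side overlay puts the nest rim about 2 px right of my prediction, around (143,265) to (280,232). The canister overlay fits. I'll shift the target slightly to (0.5345, 0.072) and feel my way in.

```bash
python3 -c "
from h import *
rows((.5345,.072,.093),34.2);rows((.5345,.072,.080),34.2)"
```

```text
[-0.0078, 0.0003, 0.0506, 0.0004, 0.0001, -0.0005] n>= 0.2047899268387719 0.005440342175399344
[-0.0078, 0.0002, 0.1026, 0.0004, 0.0001, -0.0005] n>= 0.41158833950677715 0.005440342175399344
```

Emit:
{"name": "apply_moves", "arguments": {"rows": [[-0.008,0,0.015,0,0,0],[-0.008,0,0.03,0,0,0],[-0.008,0,0.04,0,0,0],[-0.008,0,0.05,0,0,0],[-0.008,0,0.06,0,0,0]]}}

```text
clock: 11.9
tcp_pos: [0.5342, 0.072, 0.0902]
orientation: [-1.471, -2.776, -0.0]
contact_force: [-0.4, 0.5, -2.3]
grip_width: 0.0585
gripper_force: 55.2
```

Emit:
{"name": "apply_moves", "arguments": {"rows": [[0,0,0.01,0,0,0],[0,0,0.02,0,0,0],[0,0,0.025,0,0,0]]}}

```text
clock: 12.28
tcp_pos: [0.5341, 0.0719, 0.0839]
orientation: [-1.471, -2.776, 0.0]
contact_force: [0.2, 0.2, -2.2]
grip_width: 0.0585
gripper_force: 55.2
```

Emit:
{"name": "apply_moves", "arguments": {"rows": [[0,0,0.015,0,0,0],[0,0,0.03,0,0,0],[0,0,0.04,0,0,0],[0,0,0.047,0,0,0],[0,0,0.052,0,0,0]]}}

```text
clock: 12.9
tcp_pos: [0.5342, 0.072, 0.071]
orientation: [-1.471, -2.776, 0.0]
contact_force: [0.2, 0.4, 3.1]
grip_width: 0.0585
gripper_force: 56.0
```

Emit:
{"name": "apply_moves", "arguments": {"rows": [[0,0,0,0,0,0],[0,0,0.003,0,0,0]]}}

```text
clock: 13.15
tcp_pos: [0.5345, 0.0719, 0.0709]
orientation: [1.471, 2.776, 0.001]
contact_force: [-1.9, 0.6, 9.9]
grip_width: 0.0589
gripper_force: 56.5
```

Seated: the contact force is upward and z is as expected. Releasing now.

Emit:
{"name": "apply_moves", "arguments": {"rows": [[0,0,0,0,0,0],[0,0,0,0,0,0],[0,0,0,0,0,0],[0,0,0,0,0,0],[0,0,0,0,0,0]], "claw": 1}}

```text
clock: 13.78
tcp_pos: [0.5341, 0.0719, 0.0703]
orientation: [-1.471, -2.776, 0.0]
contact_force: [-0.4, 0.0, -0.4]
grip_width: 0.0847
gripper_force: 0.0
```

Emit:
{"name": "apply_moves", "arguments": {"rows": [[0,0,-0.08,0,0,0],[0,0,-0.2,0,0,0],[0,0,-0.35,0,0,0],[0,0,-0.48,0,0,0],[0,0,-0.52,0,0,0]]}}

```text
clock: 14.4
tcp_pos: [0.5354, 0.0718, 0.2032]
orientation: [1.47, 2.773, 0.005]
contact_force: [-0.3, -0.2, -0.8]
grip_width: 0.0855
gripper_force: 0.0
```

Emit:
{"name": "apply_moves", "arguments": {"rows": [[0,-0.3,-0.1,0,0,0],[0,-0.3,-0.1,0,0,0],[0,-0.3,-0.1,0,0,0],[0,-0.3,-0.1,0,0,0]]}}

```text
clock: 14.9
tcp_pos: [0.4726, 0.0307, 0.2254]
orientation: [1.469, 2.776, 0.001]
contact_force: [0.2, 0.5, 0.2]
grip_width: 0.0851
gripper_force: 0.0
```

```bash
python3 -c "
from h import *
np.set_printoptions(precision=4,suppress=True)
st()
f=r.grab_frame('wrist');save(f,'w6.png');np.savez('w6.npz',e=f['eye'],a=f['attitude'],K=f['intrinsics'],d=f['dist'])
for t,z in(('red_corner',.108),('dial_grip',.122),('opening',.111),('nest_corner',.108),('canister_center',.058)):
  for d in r.landmark_of(f,t)[:2]: print(t,d['point'],round(d['conf'],2),at_z(f,d['point'],z))
"
```

```text
t14.90 [0.4726 0.0307 0.2254] yawY 34.2 zax [ 0.  0. -1.] j [-1.09  0.17  1.02  2.05 -0.17  1.01  0.61] F [0.2 0.5 0.2] w 0.0851 g 0.0
red_corner [422.9, 165.5] 0.96 [0.5439 0.1121 0.108 ]
dial_grip [386.1, 206.0] 0.88 [0.5354 0.0724 0.122 ]
dial_grip [421.1, 165.7] 0.65 [0.5374 0.1101 0.122 ]
opening [368.4, 186.6] 0.65 [0.5189 0.0761 0.111 ]
opening [380.3, 340.7] 0.2 [ 0.6112 -0.026   0.111 ]
nest_corner [423.0, 165.1] 0.73 [0.5438 0.1123 0.108 ]
```

View pics/w6.png

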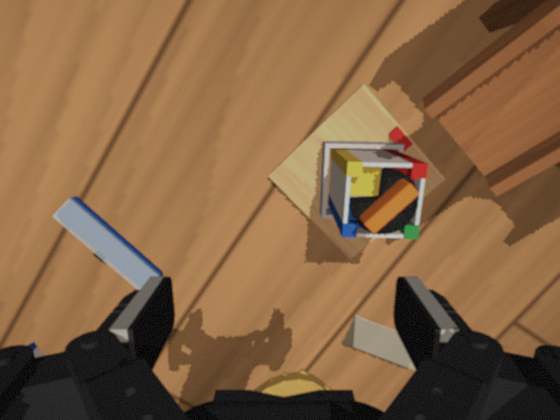

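The canister sits in the nest with red (420,168) at the chute tab. The bar runs from (365,228) to (413,187), with the opening over yellow. Next I measure the bar angle.

```bash
python3 -c "
from h import *
z=np.load('w6.npz');f=dict(eye=z['e'],attitude=z['a'],intrinsics=z['K'],dist=z['d'])
im=cv2.imread('pics/w6.png')
hsv=cv2.cvtColor(im,cv2.COLOR_BGR2HSV)
m=((hsv[:,:,0]>5)&(hsv[:,:,0]<17)&(hsv[:,:,1]>190)&(hsv[:,:,2]>120)).astype('uint8')
k=np.zeros_like(m);k[172:238,352:424]=1;m*=k
y,x=np.nonzero(m);print(len(x),x.min(),x.max(),y.min(),y.max())
b=cv2.minAreaRect(np.c_[x,y].astype('float32'));bp=cv2.boxPoints(b)
W=np.array([at_z(f,p,.132)[:2] for p in bp]);print(W.round(4),W.mean(0))
for i in range(2):
  d=W[i+1]-W[i];print(np.hypot(*d),np.degrees(np.arctan2(d[1],d[0])))
q=[at_z(f,p,.108)[:2] for p in((426,164),(346,163),(343,236),(420,238))]
print(np.round(q,4),np.mean(q,0),np.degrees(np.arctan2(*(q[0]-q[2])[::-1])),np.degrees(np.arctan2(*(q[1]-q[3])[::-1]))-90)
st();rows((.535,.072,.18),-13);rows((.535,.072,.18),0)
"
```

```text
408 361 410 179 230
[[0.5203 0.0549]
 [0.5284 0.097 ]
 [0.5452 0.0936]
 [0.5375 0.0508]] [0.53285583 0.07407666]
0.04281256477350864 79.10057553254005
0.017116896993543056 -11.486388958467542
[[0.5451 0.1142]
 [0.4945 0.0809]
 [0.5279 0.0324]
 [0.58   0.0658]] [0.53690068 0.07334577] 78.11721808126556 80.01048530239774
t15.20 [0.4723 0.0299 0.2251] yawY 34.2 zax [-0.    -0.001 -1.   ] j [-1.09  0.17  1.02  2.05 -0.17  1.01  0.61] F [ 0.6  0.  -0.3] w 0.0854 g 0.0
[-0.0013, 0.3022, 0.1803, -0.0003, 0.0006, 0.5241] n>= 1.4074380536355071 4.408503560496752
[-0.0013, 0.3022, 0.1803, -0.0004, 0.0006, 0.3797] n>= 1.4074380536355071 3.1935517307821617
```

Emit:
{"name": "apply_moves", "arguments": {"rows": [[0,0.08,0,0,0,0.1],[0,0.16,0.05,0,0,0.21],[0,0.23,0.1,0,0,0.32],[0,0.29,0.15,0,0,0.42],[0,0.302,0.18,0,0,0.5]]}}

```text
clock: 15.82
tcp_pos: [0.5352, 0.073, 0.1793]
orientation: [2.424, 1.997, -0.002]
contact_force: [-0.6, 0.5, 0.3]
grip_width: 0.0851
gripper_force: 0.0
```

Emit:
{"name": "apply_moves", "arguments": {"rows": [[0,0,0,0,0,0],[0,0,0,0,0,0]]}}

```text
clock: 16.08
tcp_pos: [0.5346, 0.072, 0.1805]
orientation: [2.419, 2.004, -0.0]
contact_force: [0.1, -0.2, 0.1]
grip_width: 0.0854
gripper_force: 0.0
```

```bash
python3 -c "
from h import *
st();rows((.535,.072,.117),-11)
"
```

```text
t16.07 [0.5346 0.072  0.1805] yawY -10.7 zax [ 0. -0. -1.] j [-1.06  0.47  1.08  1.96 -0.5   1.01  0.07] F [ 0.1 -0.2  0.1] w 0.0854 g 0.0
[0.0004, 0.0016, 0.254, 0.0, 0.0001, 0.0032] n>= 1.0162120278732452 0.026977911549097396
```

Emit:
{"name": "apply_moves", "arguments": {"rows": [[0,0.001,0.08,0,0,0],[0,0.001,0.16,0,0,0],[0,0.001,0.22,0,0,0],[0,0.001,0.25,0,0,0],[0,0.001,0.25,0,0,0]]}}

```text
clock: 16.7
tcp_pos: [0.5345, 0.0719, 0.1173]
orientation: [-2.421, -2.001, 0.002]
contact_force: [1.0, 0.2, 0.7]
grip_width: 0.0855
gripper_force: 0.0
```

Emit:
{"name": "apply_moves", "arguments": {"rows": [[0,0,0,0,0,0],[0,0,0,0,0,0],[0,0,0,0,0,0],[0,0,0,0,0,0],[0,0,0,0,0,0]], "claw": 0, "newtons": 25}}

```text
clock: 17.32
tcp_pos: [0.5348, 0.0723, 0.1179]
orientation: [-2.421, -2.002, -0.0]
contact_force: [0.0, -0.1, 0.1]
grip_width: -0.0
gripper_force: 0.0
```

Emit:
{"name": "apply_moves", "arguments": {"rows": [[0,0,0,0,0,0],[0,0,0,0,0,0],[0,0,0,0,0,0]]}}

```text
clock: 17.7
tcp_pos: [0.5348, 0.0722, 0.1178]
orientation: [-2.421, -2.002, 0.0]
contact_force: [0.6, -0.1, 0.9]
grip_width: -0.0001
gripper_force: 0.0
```

The fingers shut fully without gripping anything, so I'll look.

```bash
python3 -c "
from h import *
st()
fs=[r.grab_frame('scene'),r.grab_frame('side')]
np.set_printoptions(precision=4,suppress=True)
for f in fs:
  for t,z in(('red_corner',.108),('dial_grip',.122),('opening',.111),('canister_center',.058)):
    for d in r.landmark_of(f,t)[:3]:
      p=at_z(f,d['point'],z)
      if np.hypot(*(p[:2]-[.535,.072]))<.1:print(t,d['point'],round(d['conf'],2),p)
for f in fs: print(proj(f,[(.535,.072,.132),(.5348,.0722,.1178)]))
a=fs[0]['pixels'][170:320,310:440];b=fs[1]['pixels'][90:240,165:295]
cv2.imwrite('pics/p7.png',cv2.resize(np.hstack([a,b]),None,fx=3,fy=3,interpolation=2)[:,:,::-1])
"
```

```text
t17.70 [0.5348 0.0722 0.1178] yawY -10.8 zax [-0.  0. -1.] j [-0.98  0.55  0.99  2.01 -0.59  0.9   0.14] F [ 0.6 -0.1  0.9] w -0.0001 g 0.0
red_corner [387.4, 253.3] 0.7 [0.5439 0.1114 0.108 ]
dial_grip [370.3, 239.7] 0.75 [0.5426 0.0789 0.122 ]
opening [368.6, 237.2] 0.85 [0.5266 0.0706 0.111 ]
opening [362.9, 261.2] 0.38 [0.5845 0.0849 0.111 ]
canister_center [364.2, 259.2] 0.7 [0.5279 0.0696 0.058 ]
red_corner [222.0, 142.4] 0.95 [0.5383 0.1068 0.108 ]
dial_grip [230.4, 142.3] 0.74 [0.5359 0.0701 0.122 ]
opening [225.3, 148.9] 0.84 [0.5234 0.071  0.111 ]
canister_center [232.1, 173.1] 0.82 [0.5285 0.0607 0.058 ]
[[368.92   231.1844]
 [368.0519 237.4017]]
[[229.1328 137.5157]
 [229.4963 144.0154]]
```

View pics/p7.png

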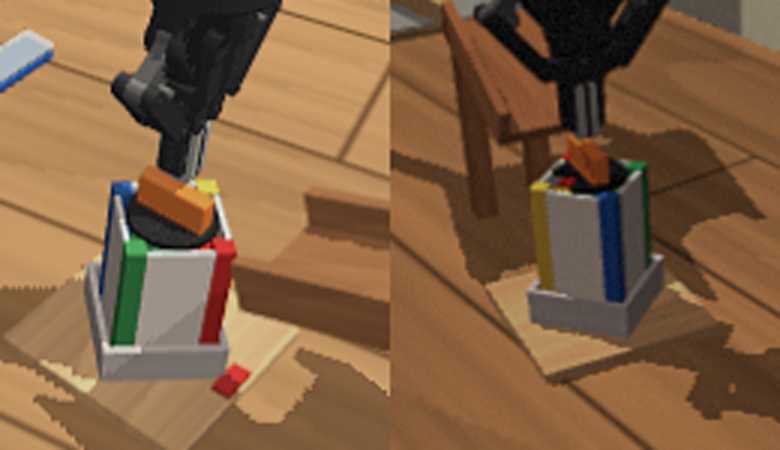

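The shut tips stand just above the bar top, at scene (372,229) and side (232,135), about 17 mm higher than the nominal TCP. I'll triangulate that and then go lower.

```bash
python3 -c "
from h import *
print(tri([(r.grab_frame('scene'),(371.7,229)),(r.grab_frame('side'),(231.7,135))]))"
```

```text
[0.53854664 0.07382218 0.13783194]
```

Emit:
{"name": "apply_moves", "arguments": {"rows": [[0,0,0,0,0,0],[0,0,0,0,0,0],[0,0,0,0,0,0],[0,0,0,0,0,0]], "claw": 0.6}}

```text
clock: 18.8
tcp_pos: [0.5348, 0.0722, 0.1178]
orientation: [2.421, 2.002, 0.0]
contact_force: [0.2, -0.1, 0.2]
grip_width: 0.0513
gripper_force: 0.0
```

Emit:
{"name": "apply_moves", "arguments": {"rows": [[0,0,0.02,0,0,0],[0,0,0.04,0,0,0],[0,0,0.06,0,0,0],[0,0,0.072,0,0,0],[0,0,0.072,0,0,0]]}}

```text
clock: 19.42
tcp_pos: [0.5346, 0.0721, 0.0996]
orientation: [-2.421, -2.001, 0.001]
contact_force: [0.2, -0.1, 0.1]
grip_width: 0.0511
gripper_force: 0.0
```

Emit:
{"name": "apply_moves", "arguments": {"rows": [[0,0,0,0,0,0],[0,0,0,0,0,0],[0,0,0,0,0,0],[0,0,0,0,0,0],[0,0,0,0,0,0]], "claw": 0, "newtons": 25}}

```text
clock: 20.05
tcp_pos: [0.5353, 0.0721, 0.1001]
orientation: [2.421, 2.001, 0.001]
contact_force: [1.7, 0.2, 0.2]
grip_width: 0.0112
gripper_force: 29.6
```

Gripped the bar. Now I turn it 90° clockwise, which is + about tool z.

Emit:
{"name": "apply_moves", "arguments": {"rows": [[0,0,0,0,0,0.1],[0,0,0,0,0,0.2],[0,0,0,0,0,0.3],[0,0,0,0,0,0.4],[0,0,0,0,0,0.5]]}}

```text
clock: 20.68
tcp_pos: [0.5344, 0.0721, 0.0998]
orientation: [-3.005, -0.915, 0.001]
contact_force: [0.5, 0.3, -0.3]
grip_width: 0.0109
gripper_force: 29.5
```

Emit:
{"name": "apply_moves", "arguments": {"rows": [[0,0,0,0,0,0.1],[0,0,0,0,0,0.2],[0,0,0,0,0,0.3],[0,0,0,0,0,0.4],[0,0,0,0,0,0.5]]}}

```text
clock: 21.3
tcp_pos: [0.5344, 0.0726, 0.0996]
orientation: [-3.126, 0.304, 0.001]
contact_force: [0.7, 0.2, -0.4]
grip_width: 0.011
gripper_force: 29.4
```

Emit:
{"name": "apply_moves", "arguments": {"rows": [[0,0,0,0,0,0],[0,0,0,0,0,0]]}}

```text
clock: 21.55
tcp_pos: [0.5346, 0.0724, 0.0997]
orientation: [-3.128, 0.292, 0.001]
contact_force: [0.3, 0.6, -1.4]
grip_width: 0.011
gripper_force: 29.4
```

```bash
python3 -c "
from h import *
st()"
```

```text
t21.55 [0.5346 0.0724 0.0997] yawY -100.7 zax [-0.  0. -1.] j [-1.11  0.85  1.31  2.03 -0.96  1.09 -1.1 ] F [ 0.3  0.6 -1.4] w 0.0110 g 29.4
```

Release, rise, back off to the same viewing place and verify.

Emit:
{"name": "apply_moves", "arguments": {"rows": [[0,0,0,0,0,0],[0,0,0,0,0,0],[0,0,0,0,0,0],[0,0,0,0,0,0],[0,0,0,0,0,0]], "claw": 0.6}}

```text
clock: 22.18
tcp_pos: [0.5348, 0.0722, 0.0998]
orientation: [-3.128, 0.297, 0.0]
contact_force: [-0.7, -1.4, 0.1]
grip_width: 0.051
gripper_force: 0.0
```

Emit:
{"name": "apply_moves", "arguments": {"rows": [[0,0,-0.1,0,0,0],[0,0,-0.22,0,0,0],[0,0,-0.36,0,0,0],[0,0,-0.46,0,0,0],[0,0,-0.5,0,0,0]]}}

```text
clock: 22.8
tcp_pos: [0.5353, 0.0721, 0.2261]
orientation: [-3.126, 0.296, -0.003]
contact_force: [0.8, 0.1, 0.4]
grip_width: 0.0511
gripper_force: 0.0
```

```bash
python3 -c "
from h import *
st();rows((.472,.03,.225),-56)"
```

```text
t22.80 [0.5353 0.0721 0.2261] yawY -100.8 zax [ 0.002  0.001 -1.   ] j [-1.21  0.64  1.43  1.91 -0.69  1.22 -1.3 ] F [0.8 0.1 0.4] w 0.0511 g 0.0
[-0.2171, 0.2131, 0.0037, -0.0005, -0.0013, -0.4981] n>= 1.217027392952985 4.189727012444846
```

Emit:
{"name": "apply_moves", "arguments": {"rows": [[0,0,-0.05,0,0,-0.1],[-0.05,0.05,-0.05,0,0,-0.21],[-0.1,0.1,-0.05,0,0,-0.32],[-0.16,0.16,-0.05,0,0,-0.43],[-0.217,0.213,-0.05,0,0,-0.55]]}}

```text
clock: 23.42
tcp_pos: [0.4704, 0.0297, 0.2366]
orientation: [2.962, 1.047, -0.002]
contact_force: [0.0, -0.5, 0.6]
grip_width: 0.0516
gripper_force: 0.0
```

Emit:
{"name": "apply_moves", "arguments": {"rows": [[0,0,0,0,0,-0.1],[0,0,0,0,0,-0.21],[0,0,0,0,0,-0.32],[0,0,0,0,0,-0.43],[0,0,0,0,0,-0.5]]}}

```text
clock: 24.05
tcp_pos: [0.4708, 0.0302, 0.2368]
orientation: [-2.336, -2.099, 0.001]
contact_force: [-0.1, -0.7, -0.1]
grip_width: 0.0509
gripper_force: 0.0
```

```bash
python3 -c "
from h import *
np.set_printoptions(precision=4,suppress=True)
st()
for n in('wrist','scene','side'):
  f=r.grab_frame(n);print(n)
  for t,z in(('red_corner',.108),('dial_grip',.122),('opening',.111),('canister_center',.058)):
    for d in r.landmark_of(f,t)[:3]:
      p=at_z(f,d['point'],z)
      if np.hypot(*(p[:2]-[.535,.072]))<.1:print(t,d['point'],round(d['conf'],2),p)
  im=np.ascontiguousarray(f['pixels'][:,:,::-1])
  c=proj(f,[.535,.072,.132])[0]
  hsv=cv2.cvtColor(im,cv2.COLOR_BGR2HSV)
  m=((hsv[:,:,0]>5)&(hsv[:,:,0]<17)&(hsv[:,:,1]>190)&(hsv[:,:,2]>120)).astype('uint8')
  yy,xx=np.mgrid[:420,:560];m[np.hypot(xx-c[0],yy-c[1])>32]=0
  y,x=np.nonzero(m)
  if len(x)<20: continue
  bp=cv2.boxPoints(cv2.minAreaRect(np.c_[x,y].astype('float32')))
  W=np.array([at_z(f,p,.13)[:2] for p in bp]);print('bar',W.mean(0))
  for i in range(2):
    d=W[i+1]-W[i];print(np.hypot(*d),np.degrees(np.arctan2(d[1],d[0])))
  for t in('tray','tweezer_case','prism'): print(t,[at_z(f,d['point'],0)[:2] for d in r.landmark_of(f,t)[:1]])
"
```

```text
t24.05 [0.4708 0.0302 0.2368] yawY -6.1 zax [-0.001  0.    -1.   ] j [-1.22  0.18  1.17  2.04 -0.2   1.04 -0.06] F [-0.1 -0.7 -0.1] w 0.0509 g 0.0
wrist
red_corner [371.7, 80.5] 0.6 [0.5437 0.1107 0.108 ]
dial_grip [364.7, 136.7] 0.87 [0.534  0.0719 0.122 ]
dial_grip [377.5, 80.1] 0.51 [0.5447 0.1101 0.122 ]
opening [365.4, 111.8] 0.88 [0.5375 0.089  0.111 ]
bar [0.532  0.0726]
0.012624466039060419 81.56059980824377
0.03791199154080427 -10.70182111612204
tray []
tweezer_case [array([ 0.357 , -0.1436])]
prism [array([ 0.6838, -0.0715])]
scene
red_corner [386.4, 253.6] 0.63 [0.5454 0.1102 0.108 ]
dial_grip [371.0, 237.5] 0.95 [0.537  0.0778 0.122 ]
opening [372.0, 244.9] 0.98 [0.5414 0.0829 0.111 ]
canister_center [362.2, 261.7] 0.62 [0.5355 0.0691 0.058 ]
bar [0.554  0.0782]
0.03737654741061365 138.76952710582293
0.043549099091007626 30.168878775994216
tray [array([ 0.6482, -0.233 ])]
tweezer_case [array([ 0.3612, -0.1457])]
prism [array([ 0.6819, -0.0698])]
side
red_corner [223.2, 140.9] 0.73 [0.5442 0.1114 0.108 ]
dial_grip [228.4, 142.6] 0.88 [0.5321 0.0715 0.122 ]
dial_grip [220.6, 143.6] 0.29 [0.5176 0.0777 0.122 ]
opening [226.9, 143.8] 0.86 [0.539  0.0889 0.111 ]
canister_center [234.3, 174.6] 0.58 [0.5284 0.0526 0.058 ]
bar [0.535  0.0693]
0.04438200772989359 -7.7709550037209585
0.012824154623920486 -119.15605680475251
tray [array([ 0.6438, -0.2289])]
tweezer_case [array([ 0.362 , -0.1503])]
prism [array([ 0.6828, -0.0709])]
```

The bar lies at −10.7°, so the opening points at 79.3°. The red corner is at about 78°, the canister is home, and nothing else has moved.

```bash
python3 -c "
from bench import r
print(r.hand_in())"
```

```text
the job is handed in; nothing more can be done
None
```

I handed in the job, with no verdict returned: the canister stands released and fully down in the nest, red corner towards the chute. The cap opening is about 1° from squarely over the red compartment, and the tray, tweezer case and prism were not disturbed.

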